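# Slide the loaded soldering disc home and clamp it

## Robot

A 6-joint arm with a two-finger parallel gripper is mounted at the origin on the work surface. World frame = base frame: x ahead of the robot, y to its left, z up, the work surface at z = 0. Lengths are in m, angles in degrees, forces in N, time in s.
With the tool pointing down it reaches from about 0.25 to 0.725 m from the base axis. Payload 9.7 kg.
Tool frame: the origin (TCP) lies at the very end of the fingers, on their centre line; the grasp point (between the pads) lies 19 mm behind it; z points along the fingers, y is the line along which they close (so a half turn about z gives the same grasp; the last joint's range is limited). The gripper opens to 85 mm and grips with 20 to 120 N. Pads are 22 mm wide; open, the fingers measure 114 mm over their backs; the gripper's body (76 mm by 85 mm) begins 54 mm behind the grasp point. The pads swing forward as they close: fully open they stand 13 mm farther back than shut.
Start: joints at [-65.432, 4.979, 10.078, 95.1, 0, 90], TCP at [0.229, -0.5, 0.231] pointing down, gripper open.
Joint ranges: [-179.16, 179.16], [-48.56, 103.87], [-65.8, 70.77], [-126.05, 130.52], [-82.76, 87.17], [-180, 180]. Speed limits (degrees/s): [127.2, 127.2, 147.25, 180, 180, 180].

## Interface

Orientations are given as [roll, pitch, yaw] about the fixed x, y, z axes, in that order (R = Rz(yaw) Ry(pitch) Rx(roll)).
In Python, from workcell import telemetry, optics, workorder gives the robot as it stands.
- The arm moves only by the shell command python3 -m handwheel 'ROWS' [FORCE]. ROWS is JSON, a list of rows, each an object of numbers: "tx", "ty", "tz": the shift along the tool's x, y, z in m; "ax", "ay", "az": the turn, a rotation vector about the tool's x, y, z in degrees; "jaw": the gripper command: -1 is shut, 1 is fully open, values between are in proportion. A call has exactly 10 rows; each row shifts and turns the commanded pose from where the row before left it, along the tool's axes as they then stand; what a row does not reach is not made up. A row lasts 1/8 s, in which the tool goes at most 62.5 mm and 10.7 degrees, less where a joint would pass 70% of its speed; a pose out of reach is approached as far as the arm can. A call is refused whole if a number of a shift passes 0.0625 or a number of a turn 10.7, either way. A call with a gripper value outside its range is refused whole. The fingers move at their own pace and stop on an object; FORCE is the grip in N (left out, the last holds). Time passes only in rows, so rows that do not move let the fingers close, or fill a call up. It gives the time, the measured TCP pose, the force, the opening and the grip force at its end, in the units of the state.
- telemetry.get_obs(): the state, without advancing time (a new reading comes with each control period).
- optics.camera(name): name is "scene" or "top" or "wrist"; returns a dict with "color" (480x640x3 uint8, red, green, blue), "K" (3x3 intrinsics, pixels), "extrinsics" (4x4, takes a point from camera to world coordinates); the wrist camera has in their place "mount" (4x4, takes a point from camera to tool coordinates, whose origin is the TCP and whose axes are the flange's). Camera axes: x right, y down, z forward; pixel columns grow to the right and rows downward; lengths in m; the calibration is good to about 2 mm. A picture is of the moment at which its call begins: read the wrist's pose just before it. There is no depth.
- workorder.job_done(): hands the job in; it is judged then, once.
The state is a dict: "time": time; "q": joint angles; "qd": joint speeds; "joint_efforts": joint torques, N m; "ee_pos": TCP position; "tcp_rot": TCP orientation; "wrist_force": force on the tool from outside, world axes, zero at the start; "torque": the same for the moment, N m; "opening": finger opening in m; "grasp_force": force on a finger pad.
Only numpy, scipy, OpenCV 4.12 (cv2) and the standard library are available. Lean on these libraries where they do the work, as an engineer would, in place of code of your own. Each camera call takes 0.05 s, during which the arm holds its last target. There are 200 camera calls.

## Task

Get the ring ready for soldering: slide the white ceramic disc, with the silver ring lying on it, across the steel plate without lifting it off, turning it so that its flat edge lines up with the straight edge of the brass insert, until it drops fully home in the shallow pocket. Then swing the red-knobbed clamp round over the disc's rim as far as its stop, and let go. The ring must stay lying on the middle of the disc throughout, and leave everything else where it is.

Things in the scene. Friction and masses are not known exactly. Their poses are not given: they have to be found in the camera images.
- plate: Soldering station, fixed: a brown heat-proof board (230 x 350 x 6 mm) carrying a dark steel plate (200 along x, 300 along y, 14 thick) at its middle. Origin at the centre of the board's underside, on the bench, z up; the plate's upper face is 20 mm above the origin.
- pocket (a point): Centre of the pocket's floor, at (0, 75, 15) mm in the plate's frame, axes as the plate's. Circle of 28.5 mm radius, 5 mm deep, cut off towards the plate's -x, 22.5 mm from the centre, by a straight-edged brass insert level with the plate. The disc goes in only with its axes along the plate's (within about 6 degrees), 1.5 mm play all round; once home its top is 7 mm above the plate.
- disc: White ceramic disc, loose, 40 to 85 g, 27 mm radius, 12 mm thick; one flat 21 mm from the centre on its own -x side, a short black line on top pointing at it. Origin: centre of the underside, z up. Starts flat on the plate, turned up to 0.9 rad from the yaw at which it fits; its round sides at own +y, -y are free to grasp (54 mm wide). Released over the pocket it drops in by itself.
- ring: Silver ring lying loose and flat on the disc near its middle: 21 mm outer, 16.4 mm inner diameter, 5 mm high, 12 g. Origin at the centre of its underside (12 mm above the disc's origin).
- clamp (a joint): Clamp angle, rad: 0 open, arm along the plate's +y; 1.571 (stop) arm along the plate's -x, over the disc's rim. Turns anticlockwise from above, stays where left (about 1 N at the knob moves it), starts at 0 to 0.35. Aluminium arm 12 mm wide, 48 mm from pivot to tip, underside 9 mm and top 13 mm above the plate: it passes 2 mm over a disc that is home and strikes one that is not.
- clamp_pivot (a point): The clamp's pivot axis (vertical), at (66, 75, 29) mm in the plate's frame.
- clamp_knob (a point): Centre of the top of the clamp's red upright knob: a cylinder 12 mm in diameter and 29 mm tall, standing on the arm 34 mm from the pivot axis; its top is 42 mm above the plate. It can be pinched or pushed.
- dish: Small terracotta borax dish, 42 mm across, 16 mm high, loose on the plate's corner at +x, -y. To be left alone.
- nugget: Grey metal nugget, about 18 mm, loose on the plate's corner at -x, +y. To be left alone.
- tweezers: Steel tweezers, 155 mm, on the bench to the left. To be left alone.
- torch: Hand torch with black handle and bent copper nozzle, 255 mm, on the bench to the right. To be left alone.
- flux_jar: Small jar with a blue cap, 48 mm across, 55 mm high, on the bench beyond the station. To be left alone.
- hammer: Hammer, 240 mm, on the bench to the right. To be left alone.
- pliers: Pliers with green grips, 160 mm, on the bench to the left. To be left alone.
Things that resemble listed ones, but are neither listed nor needed, are in the scene too. Several things have the shape of the disc; the one meant has the colours described above.

How it is judged:
By the outcome, as a careful person would: the job done as asked, in the order asked, and still so for the second after the job is handed in, with the robot touching nothing.
It also fails if it takes over 58 s, if anything falls off the work surface, if the arm or the gripper's body presses on something with over 40 N, if the wrist force passes 120 N, or if a joint passes its speed limit or range.

## Working session

There is one attempt and no reset: what is moved stays moved. The work goes in short steps, Python scripts to look and compute and a shell command to move; the robot and the scene stay as the last step left them, time stands still between calls to the robot, and variables do not carry over. Pictures are saved under pics/ and viewed, at most 12 in all, crops included, and the job is handed in when it is done.

```bash
mkdir -p pics
cat > h.py <<'E'
import numpy as np, cv2
from workcell import telemetry, optics, workorder
from scipy.spatial.transform import Rotation as R
def snap(n):
    o=telemetry.get_obs(); c=optics.camera(n)
    if n=='wrist':
        T=np.eye(4);T[:3,:3]=R.from_euler('xyz',o['tcp_rot'],degrees=True).as_matrix();T[:3,3]=o['ee_pos']
        E=T@np.array(c['mount'])
    else: E=np.array(c['extrinsics'])
    return c['color'],np.array(c['K']),E
def ray(uv,K,E,z):
    d=E[:3,:3]@np.linalg.solve(K,[uv[0],uv[1],1.]);o=E[:3,3]
    return (o+d*(z-o[2])/d[2])
def proj(p,K,E):
    q=K@(E[:3,:3].T@(np.array(p)-E[:3,3]));return q[:2]/q[2]
def save(n,im): cv2.imwrite('pics/'+n,cv2.cvtColor(im,cv2.COLOR_RGB2BGR))
E
python3 - <<'E'
from h import *
print(telemetry.get_obs())
for n in('top','scene'):
    im,K,E=snap(n);save(n+'0.png',im);print(n,K,E)
    np.savez(n,im=im,K=K,E=E)
E
```

```text
{'time': 0.0, 'q': array([-6.54328908e+01,  5.00934258e+00,  1.00336240e+01,  9.50987114e+01,
        1.15113923e-03,  8.99994575e+01]), 'qd': array([-0.00686416,  0.10962815,  0.06537117,  0.12816214,  0.078643  ,
        0.0653558 ]), 'joint_efforts': array([-1.56306920e-03, -5.20379806e+01,  4.64808476e+01,  1.58873422e-02,
       -8.74104467e-05,  6.65197007e-06]), 'ee_pos': array([ 0.22857679, -0.4999994 ,  0.23059249]), 'tcp_rot': array([-1.79925570e+02, -1.15184303e-03,  2.45676502e+01]), 'wrist_force': array([-0.49281068, -0.22819889,  0.17987683]), 'torque': array([-0.03203075, -0.04516649, -0.0433963 ]), 'grasp_force': 0.0, 'opening': 0.08541574506833985}
top [[504.71493209   0.         326.34264691]
 [  0.         504.71493209 234.67578788]
 [  0.           0.           1.        ]] [[ 0.01655371 -0.99352376  0.11241224  0.44644294]
 [-0.9998185  -0.01538756  0.0112336  -0.01765743]
 [-0.0094311  -0.1125778  -0.99359816  1.24276794]
 [ 0.          0.          0.          1.        ]]
scene [[446.97310347   0.         313.42149977]
 [  0.         446.97310347 241.62431985]
 [  0.           0.           1.        ]] [[-0.48924171  0.46388666 -0.73854703  1.31415197]
 [ 0.87214246  0.26330256 -0.4123582   0.40069915]
 [ 0.00317386 -0.84586105 -0.53339385  0.63007585]
 [ 0.          0.          0.          1.        ]]
```

View pics/top0.png

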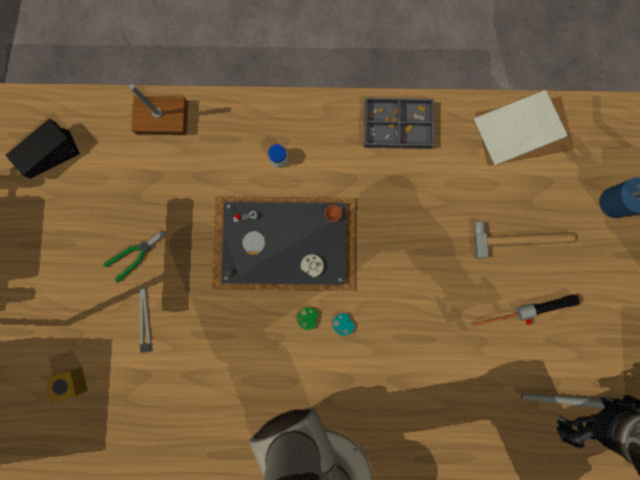

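View pics/scene0.png

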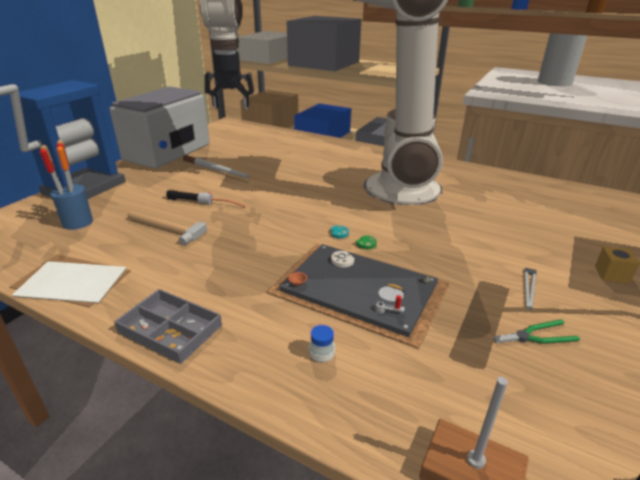

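The top view shows the station at about (285,243). Things that could be taken for the disc:
- white disc with the ring, (312,265)
- pale pocket floor with a brass edge, (253,243)
- green disc, (308,318)
- teal disc, (344,324)

I choose the white one at (312,265). Other landmarks are the clamp's red knob (237,217), dish (334,213) and nugget (232,271). I'll check the choice in one close crop and measure roughly.

Run:
```python
from h import *
d=np.load('top.npz');im,K,E=d['im'],d['K'],d['E']
c=im[190:300,205:365];save('crop0.png',cv2.resize(c,None,fx=5,fy=5,interpolation=cv2.INTER_CUBIC))
g=cv2.cvtColor(c,cv2.COLOR_RGB2HSV)
m=((g[...,2]<110)&(g[...,1]<110)).astype(np.uint8)
m=cv2.morphologyEx(m,cv2.MORPH_CLOSE,np.ones((5,5)))
ct=max(cv2.findContours(m,0,1)[0],key=cv2.contourArea)
P=np.array([ray(p[0]+[205,190],K,E,.02)[:2] for p in ct],np.float32)
print('plate',cv2.minAreaRect(P))
for n,uv,z in(('disc',(312,265),.032),('pocket',(253,243),.015),('knob',(237,217),.062)):print(n,ray(uv,K,E,z))
```

```text
plate ((0.56387859582901, 0.10067190229892731), (0.2006388157606125, 0.3004678189754486), 0.7101657390594482)
disc [0.50969849 0.02922061 0.032     ]
pocket [0.56207138 0.17534567 0.015     ]
knob [0.61887154 0.20793029 0.062     ]
```

View pics/crop0.png

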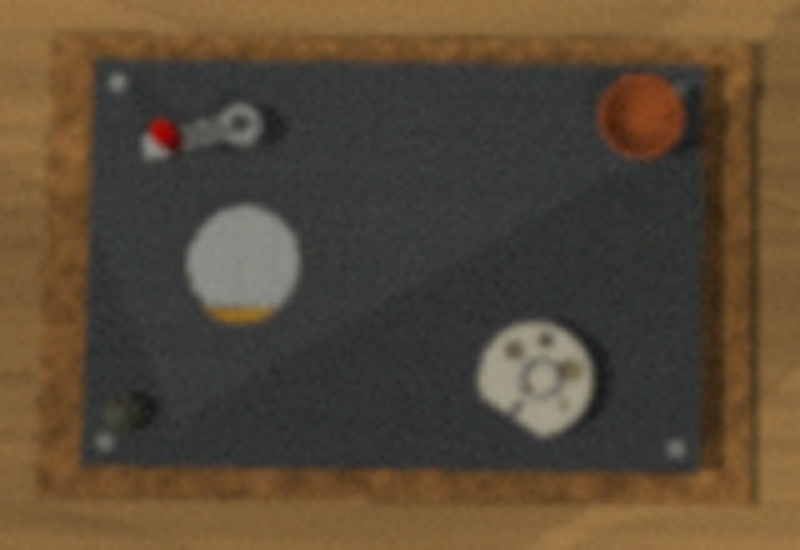

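The close crop confirms the choice: a white disc with a black line and the ring, centre at crop (540,378), flat facing lower left, so its yaw is about -40°. The clamp is near its open end, and the plate's yaw is about 0.7°. Moving above the disc.

```bash
python3 -m handwheel '[{"tx":0.047,"ty":-0.036,"jaw":1},{"tx":0.047,"ty":-0.036,"jaw":1},{"tx":0.047,"ty":-0.036,"jaw":1},{"tx":0.047,"ty":-0.036,"jaw":1},{"tx":0.047,"ty":-0.036,"jaw":1},{"tx":0.047,"ty":-0.036,"jaw":1},{"tx":0.047,"ty":-0.036,"jaw":1},{"tx":0.047,"ty":-0.036,"jaw":1},{"tx":0.047,"ty":-0.036,"jaw":1},{"tx":0.047,"ty":-0.036,"jaw":1}]' 30
python3 -m handwheel '[{"az":9,"jaw":1},{"az":9,"jaw":1},{"az":9,"jaw":1},{"az":9,"jaw":1},{"az":9,"jaw":1},{"az":9,"jaw":1},{"az":9,"jaw":1},{"az":2,"jaw":1},{"jaw":1},{"jaw":1}]'
python3 - <<'E'
from h import *
im,K,E=snap('wrist');save('w0.png',im);np.savez('w0',im=im,K=K,E=E);print(E,K)
for n,p in(('disc',(.5097,.0292,.032)),('pocket',(.563,.1757,.015))):print(n,proj(p,K,E))
E
```

```text
[[ 4.15432067e-01 -8.78352527e-01 -2.36459375e-01  2.88515870e-01]
 [-9.09623888e-01 -4.01367648e-01 -1.07183924e-01 -4.72273798e-01]
 [-7.61872474e-04  2.59616736e-01 -9.65711432e-01  3.72428559e-01]
 [ 0.00000000e+00  0.00000000e+00  0.00000000e+00  1.00000000e+00]] [[399.05815956   0.         317.6078335 ]
 [  0.         399.05815956 237.65878732]
 [  0.           0.           1.        ]]
disc [-334.64425497 -629.48833035]
pocket [-581.73878797 -886.66779844]$[0]: bad value
$[0]: bad value
```

View pics/w0.png

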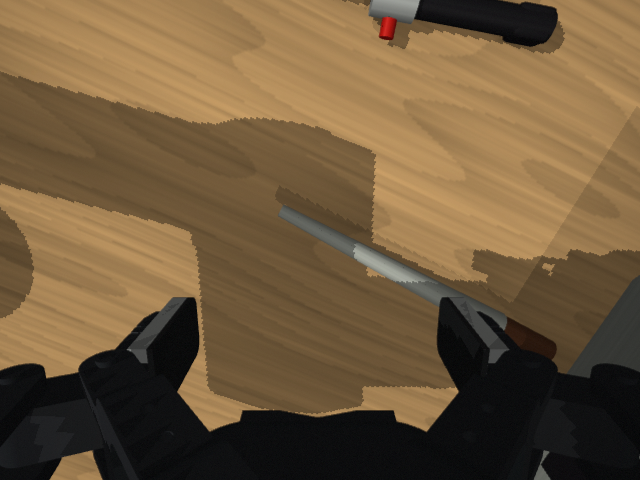

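The arm has not moved: the picture shows only bench, a file at (390,265) and the torch handle at (480,20). Both calls were refused whole, so I'll write every key out.

```bash
python3 -m handwheel '[{"tx":0.047,"ty":-0.036,"tz":0,"ax":0,"ay":0,"az":0,"jaw":1},{"tx":0.047,"ty":-0.036,"tz":0,"ax":0,"ay":0,"az":0,"jaw":1},{"tx":0.047,"ty":-0.036,"tz":0,"ax":0,"ay":0,"az":0,"jaw":1},{"tx":0.047,"ty":-0.036,"tz":0,"ax":0,"ay":0,"az":0,"jaw":1},{"tx":0.047,"ty":-0.036,"tz":0,"ax":0,"ay":0,"az":0,"jaw":1},{"tx":0.047,"ty":-0.036,"tz":0,"ax":0,"ay":0,"az":0,"jaw":1},{"tx":0.047,"ty":-0.036,"tz":0,"ax":0,"ay":0,"az":0,"jaw":1},{"tx":0.047,"ty":-0.036,"tz":0,"ax":0,"ay":0,"az":0,"jaw":1},{"tx":0.047,"ty":-0.036,"tz":0,"ax":0,"ay":0,"az":0,"jaw":1},{"tx":0.047,"ty":-0.036,"tz":0,"ax":0,"ay":0,"az":0,"jaw":1}]' 30
```

```text
time: 1.4
ee_pos: [0.507, 0.0246, 0.2312]
tcp_rot: [180.0, -0.0, 24.6]
wrist_force: [0.9, -0.8, 0.4]
opening: 0.0854
grasp_force: 0.0
```

```bash
python3 -m handwheel '[{"tx":0,"ty":0,"tz":0,"ax":0,"ay":0,"az":9,"jaw":1},{"tx":0,"ty":0,"tz":0,"ax":0,"ay":0,"az":9,"jaw":1},{"tx":0,"ty":0,"tz":0,"ax":0,"ay":0,"az":9,"jaw":1},{"tx":0,"ty":0,"tz":0,"ax":0,"ay":0,"az":9,"jaw":1},{"tx":0,"ty":0,"tz":0,"ax":0,"ay":0,"az":9,"jaw":1},{"tx":0,"ty":0,"tz":0,"ax":0,"ay":0,"az":9,"jaw":1},{"tx":0,"ty":0,"tz":0,"ax":0,"ay":0,"az":9,"jaw":1},{"tx":0,"ty":0,"tz":0,"ax":0,"ay":0,"az":2,"jaw":1},{"tx":0,"ty":0,"tz":0,"ax":0,"ay":0,"az":0,"jaw":1},{"tx":0,"ty":0,"tz":0,"ax":0,"ay":0,"az":0,"jaw":1}]' 30
python3 - <<'E'
from h import *
im,K,E=snap('wrist');save('w1.png',im);np.savez('w1',im=im,K=K,E=E)
for n,p in(('disc',(.5097,.0292,.032)),('pocket',(.563,.1757,.015))):print(n,proj(p,K,E))
E
```

```text
time: 2.65
ee_pos: [0.461, -0.1652, 0.2315]
tcp_rot: [-171.9, 2.7, -24.3]
wrist_force: [0.4, 0.3, -1.2]
opening: 0.0854
grasp_force: 0.0
disc [142.30910277 230.70760657]
pocket [ 15.22917973 231.91493649]
```

View pics/w1.png

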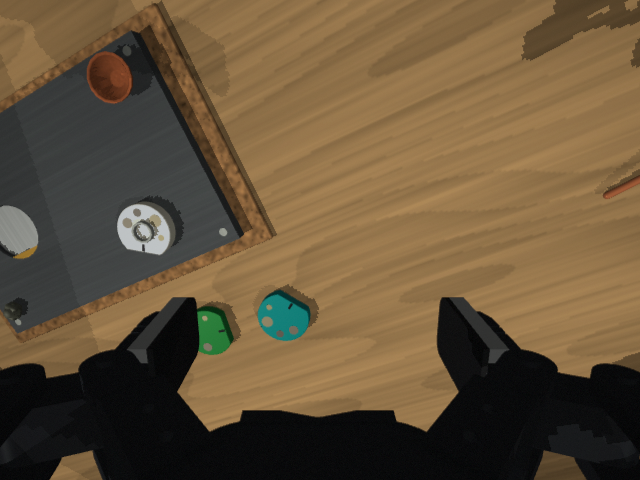

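The view shows the disc at (145,230) with the teal one at (284,315) and the green one at (213,330), but the tool swung off sideways. I'll check the joints.

```bash
python3 -c "
from h import *
o=telemetry.get_obs();print(o['q'].round(1),o['qd'].round(1),o['ee_pos'],o['tcp_rot'])"
```

```text
[-24.4  -0.8   3.8  97.3   8.1 179.9] [ 0.  -0.1 -0.1  0.   0.   0.1] [ 0.46107215 -0.16501865  0.23147726] [-171.94618341    2.69868236  -24.31101906]
```

Joint 6 hit its +180° end (yaw = q1 − q6 + 180), so I'll grasp at the half-turn, yaw +140°. Working out the turn and shift to get there.

```bash
cat >> h.py <<'E'
def plan(tx,ty,tz,yaw):
    o=telemetry.get_obs();A=R.from_euler('xyz',o['tcp_rot'],degrees=True)
    B=R.from_euler('xyz',[180,0,yaw],degrees=True)
    d=np.array([tx,ty,tz])-o['ee_pos']
    print('now shift(tool)',A.inv().apply(d).round(4),'rotvec',(A.inv()*B).as_rotvec(degrees=True).round(2),'q6',o['q'][5].round(1),'shift after turn',B.inv().apply(d).round(4))
E
python3 -c "
from h import *
plan(.507,.025,.23,-24.3);plan(.507,.025,.23,60);plan(.507,.025,.23,140)"
```

```text
now shift(tool) [-0.0363 -0.1897  0.0301] rotvec [-8.05  2.69 -0.2 ] q6 179.9 shift after turn [-0.0363 -0.1921  0.0015]
now shift(tool) [-0.0363 -0.1897  0.0301] rotvec [ -8.53  -3.74 -84.33] q6 179.9 shift after turn [ 0.1875 -0.0552  0.0015]
now shift(tool) [-0.0363 -0.1897  0.0301] rotvec [  -5.46  -11.02 -164.08] q6 179.9 shift after turn [0.087  0.1751 0.0015]
```

```bash
python3 -m handwheel '[{"tx":0,"ty":0,"tz":0,"ax":-8.05,"ay":2.7,"az":0,"jaw":1},{"tx":0,"ty":0,"tz":0,"ax":0,"ay":0,"az":-10,"jaw":1},{"tx":0,"ty":0,"tz":0,"ax":0,"ay":0,"az":-10,"jaw":1},{"tx":0,"ty":0,"tz":0,"ax":0,"ay":0,"az":-10,"jaw":1},{"tx":0,"ty":0,"tz":0,"ax":0,"ay":0,"az":-10,"jaw":1},{"tx":0,"ty":0,"tz":0,"ax":0,"ay":0,"az":-10,"jaw":1},{"tx":0,"ty":0,"tz":0,"ax":0,"ay":0,"az":-10,"jaw":1},{"tx":0,"ty":0,"tz":0,"ax":0,"ay":0,"az":-10,"jaw":1},{"tx":0,"ty":0,"tz":0,"ax":0,"ay":0,"az":-10,"jaw":1},{"tx":0,"ty":0,"tz":0,"ax":0,"ay":0,"az":-10,"jaw":1}]'
python3 -m handwheel '[{"tx":0,"ty":0,"tz":0,"ax":0,"ay":0,"az":-10,"jaw":1},{"tx":0,"ty":0,"tz":0,"ax":0,"ay":0,"az":-10,"jaw":1},{"tx":0,"ty":0,"tz":0,"ax":0,"ay":0,"az":-10,"jaw":1},{"tx":0,"ty":0,"tz":0,"ax":0,"ay":0,"az":-10,"jaw":1},{"tx":0,"ty":0,"tz":0,"ax":0,"ay":0,"az":-10,"jaw":1},{"tx":0,"ty":0,"tz":0,"ax":0,"ay":0,"az":-10,"jaw":1},{"tx":0,"ty":0,"tz":0,"ax":0,"ay":0,"az":-10,"jaw":1},{"tx":0,"ty":0,"tz":0,"ax":0,"ay":0,"az":0,"jaw":1},{"tx":0,"ty":0,"tz":0,"ax":0,"ay":0,"az":0,"jaw":1},{"tx":0,"ty":0,"tz":0,"ax":0,"ay":0,"az":0,"jaw":1}]'
python3 -c "
from h import *
plan(.51,.029,.18,140)"
```

```text
time: 3.95
ee_pos: [0.4526, -0.1852, 0.2316]
tcp_rot: [-180.0, -0.9, 67.6]
wrist_force: [0.3, 0.3, 0.1]
opening: 0.0853
grasp_force: 0.0
time: 5.2
ee_pos: [0.4522, -0.186, 0.2315]
tcp_rot: [179.1, -0.3, 137.0]
wrist_force: [-0.6, 0.1, -0.7]
opening: 0.0853
grasp_force: 0.0
now shift(tool) [0.104  0.1959 0.0552] rotvec [ 0.89 -0.33 -2.98] q6 20.1 shift after turn [0.094  0.2019 0.0515]
```

```bash
python3 -m handwheel '[{"tx":0,"ty":0,"tz":0,"ax":0.9,"ay":-0.33,"az":-3,"jaw":1},{"tx":0.0157,"ty":0.0337,"tz":0.0086,"ax":0,"ay":0,"az":0,"jaw":1},{"tx":0.0157,"ty":0.0337,"tz":0.0086,"ax":0,"ay":0,"az":0,"jaw":1},{"tx":0.0157,"ty":0.0337,"tz":0.0086,"ax":0,"ay":0,"az":0,"jaw":1},{"tx":0.0157,"ty":0.0337,"tz":0.0086,"ax":0,"ay":0,"az":0,"jaw":1},{"tx":0.0157,"ty":0.0337,"tz":0.0086,"ax":0,"ay":0,"az":0,"jaw":1},{"tx":0.0157,"ty":0.0337,"tz":0.0086,"ax":0,"ay":0,"az":0,"jaw":1},{"tx":0,"ty":0,"tz":0,"ax":0,"ay":0,"az":0,"jaw":1},{"tx":0,"ty":0,"tz":0,"ax":0,"ay":0,"az":0,"jaw":1},{"tx":0,"ty":0,"tz":0,"ax":0,"ay":0,"az":0,"jaw":1}]'
cat > disc.py <<'E'
from h import *
import sys
im,K,E=snap('wrist');save(sys.argv[1],im);np.savez('w',im=im,K=K,E=E)
z=float(sys.argv[2]) # disc top
g=cv2.cvtColor(im,cv2.COLOR_RGB2HSV)
# rectified top-down at disc top, 0.25 mm/px
c=np.array([float(sys.argv[3]),float(sys.argv[4])]);S=4000;N=400
W=[(c[0]+a*.05,c[1]+b*.05) for a,b in((-1,-1),(1,-1),(1,1),(-1,1))]
H=cv2.getPerspectiveTransform(np.float32([proj((x,y,z),K,E) for x,y in W]),np.float32([(0,0),(N,0),(N,N),(0,N)]))
t=cv2.warpPerspective(im,H,(N,N));save('r_'+sys.argv[1],t)
m=(t.min(2)>float(sys.argv[5]) if len(sys.argv)>5 else t.min(2)>140).astype(np.uint8)
m=cv2.morphologyEx(m,cv2.MORPH_OPEN,np.ones((5,5)))
ct=max(cv2.findContours(m,0,1)[0],key=cv2.contourArea)
h=cv2.convexHull(ct)[:,0]
f=cv2.fillConvexPoly(np.zeros((N,N),np.uint8),h,1)
ct=max(cv2.findContours(f,0,1)[0],key=cv2.contourArea)[:,0].astype(float)
# circle by robust fit; flat from points well inside
from scipy.optimize import least_squares
s=least_squares(lambda p:np.hypot(*(ct-p[:2]).T)-p[2],[*ct.mean(0),108],loss='cauchy',f_scale=1.).x
r=np.hypot(*(ct-s[:2]).T);fl=ct[r<s[2]-6]
l=cv2.fitLine(fl.astype(np.float32),cv2.DIST_HUBER,0,.01,.01).ravel()
n=np.array([-l[1],l[0]]);d=(l[2:]-s[:2])@n
if d<0:n,d=-n,-d
yaw=np.degrees(np.arctan2(-n[1],-n[0]))
C=c+(s[:2]-N/2)/S
print('disc centre',C.round(4),'R',(s[2]/S).round(4),'flat',(d/S).round(4),'yaw',yaw.round(2))
E
python3 disc.py w2.png 0.032 0.5097 0.0292; python3 -c "from h import *;print(telemetry.get_obs()['tcp_rot'],telemetry.get_obs()['ee_pos'])"
```

```text
time: 6.45
ee_pos: [0.5095, 0.0285, 0.1802]
tcp_rot: [180.0, 0.0, 140.0]
wrist_force: [-0.5, 0.3, 0.9]
opening: 0.0851
grasp_force: 0.0
disc centre [0.5086 0.0301] R 0.0267 flat 0.0214 yaw -32.2
[1.79996195e+02 2.90623356e-02 1.40027055e+02] [0.50949171 0.02846277 0.18021279]
```

View pics/w2.png

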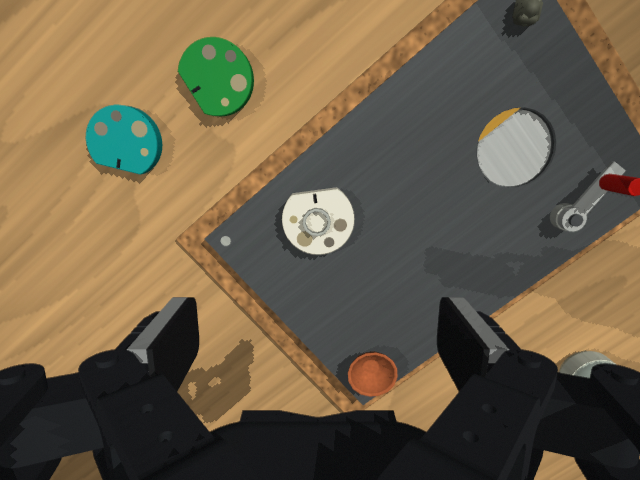

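The picture shows the white disc at (318,221), right between the fingers, flat facing up-image. The pocket is at (514,147), the knob at (620,186), the nugget at (525,12) and the dish at (373,373). Turning to 147.8°, part-closing, going lower and re-measuring, pocket included.

```bash
python3 -m handwheel '[{"tx":0,"ty":0,"tz":0,"ax":0,"ay":0,"az":-7.8,"jaw":0.6},{"tx":0.0016,"ty":0.0009,"tz":0.02,"ax":0,"ay":0,"az":0,"jaw":0.6},{"tx":0,"ty":0,"tz":0.02,"ax":0,"ay":0,"az":0,"jaw":0.6},{"tx":0,"ty":0,"tz":0.02,"ax":0,"ay":0,"az":0,"jaw":0.6},{"tx":0,"ty":0,"tz":0.02,"ax":0,"ay":0,"az":0,"jaw":0.6},{"tx":0,"ty":0,"tz":0,"ax":0,"ay":0,"az":0,"jaw":0.6},{"tx":0,"ty":0,"tz":0,"ax":0,"ay":0,"az":0,"jaw":0.6},{"tx":0,"ty":0,"tz":0,"ax":0,"ay":0,"az":0,"jaw":0.6},{"tx":0,"ty":0,"tz":0,"ax":0,"ay":0,"az":0,"jaw":0.6},{"tx":0,"ty":0,"tz":0,"ax":0,"ay":0,"az":0,"jaw":0.6}]' 20
python3 disc.py w3.png 0.032 0.5086 0.0301; python3 -c "from h import *;print(telemetry.get_obs()['tcp_rot'],telemetry.get_obs()['ee_pos'])"
```

```text
time: 7.75
ee_pos: [0.5087, 0.0309, 0.1001]
tcp_rot: [-180.0, 0.0, 147.9]
wrist_force: [0.8, -0.1, -0.0]
opening: 0.0686
grasp_force: 0.0
disc centre [0.5085 0.0302] R 0.0268 flat 0.0222 yaw -32.54
[-1.79995420e+02  1.44715156e-02  1.47918180e+02] [0.50869064 0.03091095 0.10003417]
```

View pics/w3.png

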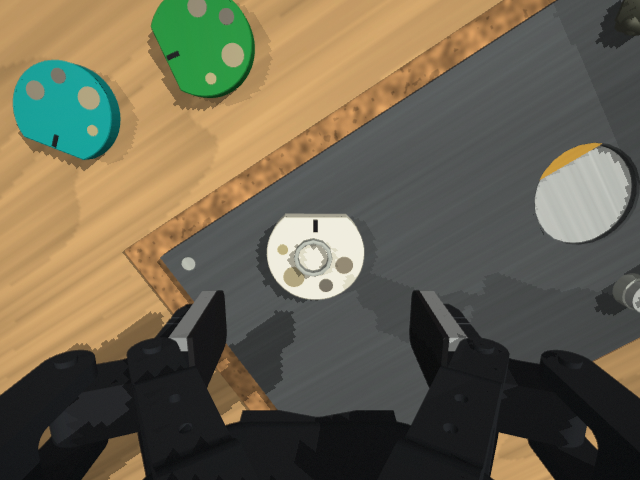

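The disc is at (315,257) between the pads, its flat square to the image, with the ring near its middle at (312,258). Descending around it.

```bash
python3 -m handwheel '[{"tx":0,"ty":-0.0007,"tz":0.015,"ax":0,"ay":0,"az":0.4,"jaw":0.6},{"tx":0,"ty":0,"tz":0.015,"ax":0,"ay":0,"az":0,"jaw":0.6},{"tx":0,"ty":0,"tz":0.015,"ax":0,"ay":0,"az":0,"jaw":0.6},{"tx":0,"ty":0,"tz":0.012,"ax":0,"ay":0,"az":0,"jaw":0.6},{"tx":0,"ty":0,"tz":0.01,"ax":0,"ay":0,"az":0,"jaw":0.6},{"tx":0,"ty":0,"tz":0.005,"ax":0,"ay":0,"az":0,"jaw":0.6},{"tx":0,"ty":0,"tz":0.004,"ax":0,"ay":0,"az":0,"jaw":0.6},{"tx":0,"ty":0,"tz":0.003,"ax":0,"ay":0,"az":0,"jaw":0.6},{"tx":0,"ty":0,"tz":0.0,"ax":0,"ay":0,"az":0,"jaw":0.6},{"tx":0,"ty":0,"tz":0,"ax":0,"ay":0,"az":0,"jaw":0.6}]' 20
```

```text
time: 9.05
ee_pos: [0.5084, 0.0303, 0.0211]
tcp_rot: [-180.0, 0.0, 147.5]
wrist_force: [-0.5, 0.1, 0.2]
opening: 0.0679
grasp_force: 0.0
```

```bash
python3 -m handwheel '[{"tx":0,"ty":0,"tz":0.002,"ax":0,"ay":0,"az":0,"jaw":0.5},{"tx":0,"ty":0,"tz":0,"ax":0,"ay":0,"az":0,"jaw":0.45},{"tx":0,"ty":0,"tz":0,"ax":0,"ay":0,"az":0,"jaw":0.4},{"tx":0,"ty":0,"tz":0,"ax":0,"ay":0,"az":0,"jaw":0.36},{"tx":0,"ty":0,"tz":0,"ax":0,"ay":0,"az":0,"jaw":0.33},{"tx":0,"ty":0,"tz":0,"ax":0,"ay":0,"az":0,"jaw":0.3},{"tx":0,"ty":0,"tz":0,"ax":0,"ay":0,"az":0,"jaw":0.27},{"tx":0,"ty":0,"tz":0,"ax":0,"ay":0,"az":0,"jaw":0.24},{"tx":0,"ty":0,"tz":0,"ax":0,"ay":0,"az":0,"jaw":0.2},{"tx":0,"ty":0,"tz":0,"ax":0,"ay":0,"az":0,"jaw":0.15}]' 20
python3 disc.py w4.png 0.032 0.5085 0.0302
python3 - <<'E'
from h import *
print(telemetry.get_obs()['ee_pos'])
# pocket from earlier wrist view is estimated from current frame: bright floor / brass
d=np.load('w.npz')
for p in((.563,.1757,.02),(.545,.1757,.02)):print(proj(p,d['K'],d['E']))
E
```

```text
time: 10.3
ee_pos: [0.5083, 0.0303, 0.0191]
tcp_rot: [-180.0, 0.0, 147.5]
wrist_force: [-2.9, -1.4, 4.7]
opening: 0.0527
grasp_force: 20.8
disc centre [0.5085 0.031 ] R 0.0264 flat 0.0093 yaw 172.52
[0.50826936 0.03024796 0.01908671]
[735.54557619 226.18696468]
[719.73155221 184.23930783]
```

Gripped with 20.8 N at 52.7 mm. Now fixing the pocket's centre from the earlier clear views, using the near half of its rim.

Run:
```python
from h import *
from scipy.optimize import least_squares
d0=np.load('w0.npz');K=d0['K']
def pose(p,r):
    T=np.eye(4);T[:3,:3]=R.from_euler('xyz',r,degrees=True).as_matrix();T[:3,3]=p;return T
M=np.linalg.inv(pose([.22857679,-.4999994,.23059249],[-179.92557,-.00115,24.5676502]))@d0['E']
t=np.load('top.npz')
w1=np.load('w1.npz')
V=[('top',t['im'],t['K'],t['E']),('w2',cv2.imread('pics/w2.png')[...,::-1],K,pose([.50949,.02846,.18021],[180,0.03,140.03])@M),
('w3',cv2.imread('pics/w3.png')[...,::-1],K,pose([.50869,.03091,.10003],[-180,0.014,147.92])@M)]
for n,im,K,E in V:
    c=np.array([.563,.1757]);S=4000;N=400
    W=[(c[0]+a*.05,c[1]+b*.05,.02) for a,b in((-1,-1),(1,-1),(1,1),(-1,1))]
    H=cv2.getPerspectiveTransform(np.float32([proj(w,K,E) for w in W]),np.float32([(0,0),(N,0),(N,N),(0,N)]))
    r=cv2.warpPerspective(np.ascontiguousarray(im),H,(N,N));save('p_%s.png'%n,r)
    hs=cv2.cvtColor(r,cv2.COLOR_RGB2HSV)
    br=((hs[...,1]>110)&(hs[...,2]>110)).astype(np.uint8); m=((hs[...,2]>125)).astype(np.uint8)
    yy,xx=np.mgrid[:N,:N];win=(np.hypot(xx-N/2,yy-N/2)<150).astype(np.uint8);m*=win;br*=win
    m=cv2.morphologyEx(m,cv2.MORPH_OPEN,np.ones((5,5)))
    ct=max(cv2.findContours(m,0,1)[0],key=cv2.contourArea)[:,0].astype(float)
    v=(E[:2,3]-c);v/=np.hypot(*v);q=ct-ct.mean(0);near=(q@v)>20
    f=lambda P,R0=114:least_squares(lambda p:np.hypot(*(P-p).T)-R0,ct.mean(0),loss='cauchy').x
    a=f(ct[near]);b=f(ct)
    print(n,'near',(c+(a-N/2)/S).round(4),'all',(c+(b-N/2)/S).round(4),'bbox mm',(np.ptp(ct,0)/4).round(1))
    ys,xs=np.nonzero(br)
    if len(xs)>50:
        ed=np.array([(xs[ys==y].max(),y) for y in np.unique(ys)]) ;mid=np.percentile(ed[:,1],[20,80]);ed=ed[(ed[:,1]>mid[0])&(ed[:,1]<mid[1])]
        l=cv2.fitLine(ed.astype(np.float32),cv2.DIST_HUBER,0,.01,.01).ravel()
        print('  edge mid x',(c[0]+(ed[:,0].mean()-N/2)/S).round(4),'y',(c[1]+(ed[:,1].mean()-N/2)/S).round(4),'yaw',np.degrees(np.arctan(-l[0]/l[1])).round(2))
```

```text
top near [0.5648 0.1781] all [0.5647 0.1781] bbox mm [53. 50.]
  edge mid x 0.5412 y 0.1746 yaw 0.0
w2 near [0.5623 0.1746] all [0.5622 0.1746] bbox mm [55.  51.5]
  edge mid x 0.5402 y 0.1742 yaw 0.0
w3 near [0.562  0.1742] all [0.5619 0.1742] bbox mm [54.  51.2]
  edge mid x 0.5399 y 0.1742 yaw 0.0
```

```bash
python3 -m handwheel '[{"tx":0,"ty":0,"tz":0,"ax":0,"ay":0,"az":-3,"jaw":0.15},{"tx":0,"ty":0,"tz":0,"ax":0,"ay":0,"az":-6.5,"jaw":0.15},{"tx":0,"ty":0,"tz":0,"ax":0,"ay":0,"az":-7,"jaw":0.15},{"tx":0,"ty":0,"tz":0,"ax":0,"ay":0,"az":-7,"jaw":0.15},{"tx":0,"ty":0,"tz":0,"ax":0,"ay":0,"az":-6.5,"jaw":0.15},{"tx":0,"ty":0,"tz":0,"ax":0,"ay":0,"az":-3,"jaw":0.15},{"tx":-0.0012,"ty":0.003,"tz":0,"ax":0,"ay":0,"az":0,"jaw":0.15},{"tx":-0.0027,"ty":0.007,"tz":0,"ax":0,"ay":0,"az":0,"jaw":0.15},{"tx":-0.0027,"ty":0.007,"tz":0,"ax":0,"ay":0,"az":0,"jaw":0.15},{"tx":-0.0012,"ty":0.003,"tz":0,"ax":0,"ay":0,"az":0,"jaw":0.15}]' 20
python3 - <<'E'
from h import *
im,K,E=snap('wrist');save('w5.png',im)
plan(.5626,.1747,.0191,180.5)
E
```

```text
time: 11.6
ee_pos: [0.5162, 0.0507, 0.0191]
tcp_rot: [-180.0, 0.0, -179.5]
wrist_force: [-1.3, -2.6, 6.0]
opening: 0.0532
grasp_force: 20.9
now shift(tool) [-4.730e-02  1.234e-01 -1.000e-04] rotvec [-0.02  0.03 -0.04] q6 5.2 shift after turn [-0.0474  0.1234 -0.    ]
```

View pics/w5.png

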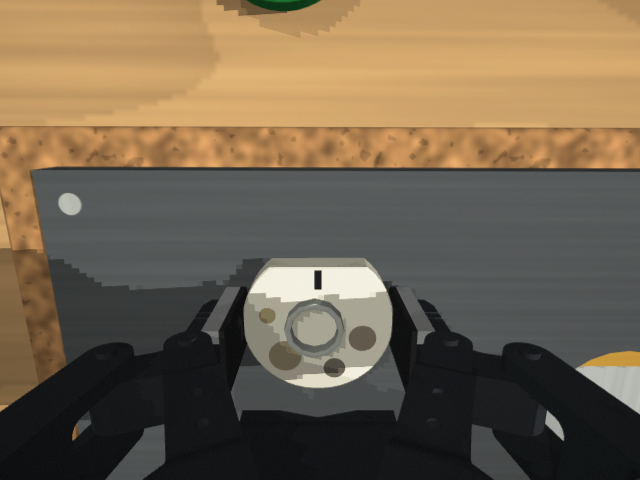

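The disc is held square, at (318,320), its flat parallel to the plate edge, with the ring in the middle at (314,327). Sliding on.

```bash
python3 -m handwheel '[{"tx":-0.002,"ty":0.005,"tz":0,"ax":0,"ay":0,"az":0,"jaw":0.15},{"tx":-0.0035,"ty":0.009,"tz":0,"ax":0,"ay":0,"az":0,"jaw":0.15},{"tx":-0.0046,"ty":0.012,"tz":0,"ax":0,"ay":0,"az":0,"jaw":0.15},{"tx":-0.0046,"ty":0.012,"tz":0,"ax":0,"ay":0,"az":0,"jaw":0.15},{"tx":-0.0046,"ty":0.012,"tz":0,"ax":0,"ay":0,"az":0,"jaw":0.15},{"tx":-0.0046,"ty":0.012,"tz":0,"ax":0,"ay":0,"az":0,"jaw":0.15},{"tx":-0.0046,"ty":0.012,"tz":0,"ax":0,"ay":0,"az":0,"jaw":0.15},{"tx":-0.0046,"ty":0.012,"tz":0,"ax":0,"ay":0,"az":0,"jaw":0.15},{"tx":-0.0035,"ty":0.009,"tz":0,"ax":0,"ay":0,"az":0,"jaw":0.15},{"tx":-0.002,"ty":0.005,"tz":0,"ax":0,"ay":0,"az":0,"jaw":0.15}]' 20
python3 - <<'E'
from h import *
plan(.5626,.1747,.0191,180.5)
E
```

```text
time: 12.9
ee_pos: [0.5538, 0.1512, 0.0191]
tcp_rot: [-180.0, 0.0, -179.5]
wrist_force: [-1.3, -4.1, 7.1]
opening: 0.0528
grasp_force: 21.0
now shift(tool) [-0.009   0.0234 -0.    ] rotvec [-0.04  0.02 -0.04] q6 14.8 shift after turn [-0.009   0.0234 -0.    ]
```

```bash
python3 -m handwheel '[{"tx":-0.0012,"ty":0.003,"tz":0,"ax":0,"ay":0,"az":0,"jaw":0.15},{"tx":-0.002,"ty":0.005,"tz":0,"ax":0,"ay":0,"az":0,"jaw":0.15},{"tx":-0.002,"ty":0.005,"tz":0,"ax":0,"ay":0,"az":0,"jaw":0.15},{"tx":-0.002,"ty":0.005,"tz":0,"ax":0,"ay":0,"az":0,"jaw":0.15},{"tx":-0.0012,"ty":0.0035,"tz":0,"ax":0,"ay":0,"az":0,"jaw":0.15},{"tx":-0.0006,"ty":0.0019,"tz":0,"ax":0,"ay":0,"az":0,"jaw":0.15},{"tx":0,"ty":0,"tz":0,"ax":0,"ay":0,"az":0,"jaw":0.15},{"tx":0,"ty":0,"tz":0,"ax":0,"ay":0,"az":0,"jaw":0.15},{"tx":0,"ty":0,"tz":0,"ax":0,"ay":0,"az":0,"jaw":0.15},{"tx":0,"ty":0,"tz":0,"ax":0,"ay":0,"az":0,"jaw":0.15}]' 20
python3 - <<'E'
from h import *
im,K,E=snap('wrist');save('w6.png',im);np.savez('w6',im=im,K=K,E=E)
E
```

```text
time: 14.15
ee_pos: [0.5623, 0.1741, 0.0188]
tcp_rot: [-180.0, -0.0, -179.5]
wrist_force: [-0.4, 0.2, -1.1]
opening: 0.0529
grasp_force: 21.1
```

View pics/w6.png

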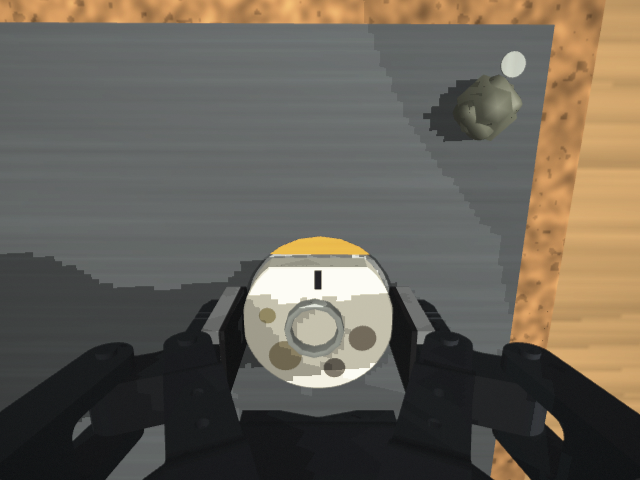

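The disc sits over the pocket. The brass edge at (318,254) runs parallel to the flat at (318,262), and thin dark slits are even on both sides at (250,275) and (385,272). The wrist force has dropped to zero, so the disc hangs free over the pocket. Releasing gently.

```bash
python3 -m handwheel '[{"tx":0,"ty":0,"tz":0,"ax":0,"ay":0,"az":0,"jaw":0.2},{"tx":0,"ty":0,"tz":0,"ax":0,"ay":0,"az":0,"jaw":0.24},{"tx":0,"ty":0,"tz":0,"ax":0,"ay":0,"az":0,"jaw":0.27},{"tx":0,"ty":0,"tz":0,"ax":0,"ay":0,"az":0,"jaw":0.3},{"tx":0,"ty":0,"tz":0,"ax":0,"ay":0,"az":0,"jaw":0.35},{"tx":0,"ty":0,"tz":0,"ax":0,"ay":0,"az":0,"jaw":0.4},{"tx":0,"ty":0,"tz":0,"ax":0,"ay":0,"az":0,"jaw":0.45},{"tx":0,"ty":0,"tz":0,"ax":0,"ay":0,"az":0,"jaw":0.5},{"tx":0,"ty":0,"tz":0,"ax":0,"ay":0,"az":0,"jaw":0.55},{"tx":0,"ty":0,"tz":0,"ax":0,"ay":0,"az":0,"jaw":0.6}]' 20
python3 - <<'E'
from h import *
im,K,E=snap('wrist');save('w7.png',im);np.savez('w7',im=im,K=K,E=E)
E
```

```text
time: 15.45
ee_pos: [0.5623, 0.1742, 0.0188]
tcp_rot: [-180.0, -0.0, -179.5]
wrist_force: [0.7, -0.6, 0.5]
opening: 0.0681
grasp_force: 0.0
```

View pics/w7.png

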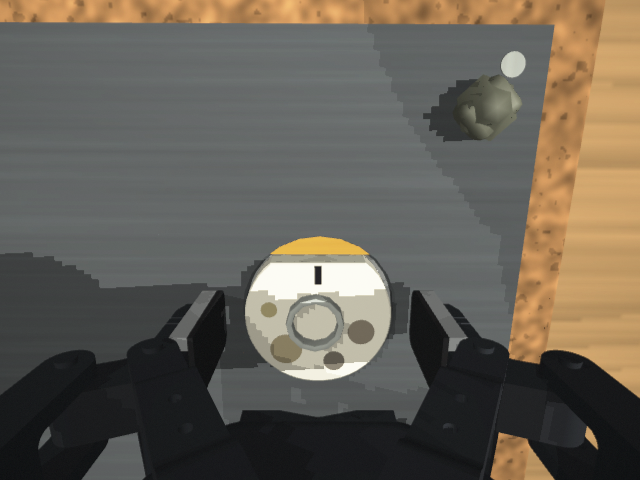

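The disc's outline has shrunk and moved up-image (bottom edge 388→380), so it appears to have dropped. Its flat lies along the brass at (318,257) and the ring is centred at (315,321). I'll confirm the height from the apparent radius, using w5 (before the drop) as reference, then work out the clamp.

Run:
```python
from h import *
from scipy.optimize import least_squares
d=np.load('w7.npz');K,E=d['K'],d['E']
for f,z in(('w6',.032),('w7',.032),('w7',.027)):
    dd=np.load(f+'.npz');g=dd['im'];E=dd['E']
    gg=cv2.cvtColor(g,cv2.COLOR_RGB2HSV)
    m=((g.min(2)>125)&(gg[...,1]<60)).astype(np.uint8);m[:250]=0;m[400:]=0;m[:,:235]=0;m[:,400:]=0
    ct=max(cv2.findContours(cv2.morphologyEx(m,2,np.ones((3,3))),0,1)[0],key=cv2.contourArea)
    h=cv2.convexHull(ct)[:,0];P=np.array([ray(p,K,E,z)[:2] for p in h])
    P=P[P[:,0]>.555]   # round side, away from flat
    s=least_squares(lambda p:np.hypot(*(P-p[:2]).T)-p[2],[.5625,.174,.027],loss='cauchy',f_scale=3e-4).x
    print(f,z,s.round(4))
t=np.load('top.npz');im=t['im'];hs=cv2.cvtColor(im,cv2.COLOR_RGB2HSV)
m=((im[...,0]>130)&(im[...,1]<60)&(im[...,2]<70)).astype(np.uint8)[200:235,220:260]
ys,xs=np.nonzero(m);print('knob',len(xs),ray((xs.mean()+220,ys.mean()+200),t['K'],t['E'],.055))
```

```text
w6 0.032 [0.563  0.1749 0.0264]
w7 0.032 [0.5608 0.1748 0.0254]
w7 0.027 [0.5632 0.1748 0.0265]
knob 11 [0.62185585 0.20977344 0.055     ]
```

With the top taken at z=27 mm the radius matches the one before the drop, so the disc is home at (0.563, 0.175). The knob is at (0.622, 0.2095), clamp angle about 0.2. Rising straight up, moving over and straddling the knob.

```bash
python3 -m handwheel '[{"tx":0,"ty":0,"tz":-0.015,"ax":0,"ay":0,"az":0,"jaw":0.6},{"tx":0,"ty":0,"tz":-0.02,"ax":0,"ay":0,"az":0,"jaw":0.6},{"tx":0,"ty":0,"tz":-0.025,"ax":0,"ay":0,"az":0,"jaw":0.6},{"tx":0,"ty":0,"tz":-0.02,"ax":0,"ay":0,"az":0,"jaw":0.4},{"tx":-0.02,"ty":0.0116,"tz":0,"ax":0,"ay":0,"az":0,"jaw":0.1},{"tx":-0.02,"ty":0.0116,"tz":0,"ax":0,"ay":0,"az":0,"jaw":0},{"tx":-0.02,"ty":0.0116,"tz":0,"ax":0,"ay":0,"az":0,"jaw":0},{"tx":0,"ty":0,"tz":0,"ax":0,"ay":0,"az":0,"jaw":0},{"tx":0,"ty":0,"tz":0,"ax":0,"ay":0,"az":0,"jaw":0},{"tx":0,"ty":0,"tz":0,"ax":0,"ay":0,"az":0,"jaw":0}]' 20
python3 - <<'E'
from h import *
im,K,E=snap('wrist');save('w8.png',im)
m=((im[...,0]>110)&(im[...,1]<60)&(im[...,2]<70)).astype(np.uint8)
n,l,st,c=cv2.connectedComponentsWithStats(m)
for i in range(1,n):
    if st[i,4]>60:print(st[i],c[i],ray(c[i],K,E,.062).round(4))
E
```

```text
time: 16.75
ee_pos: [0.6216, 0.2092, 0.0993]
tcp_rot: [-180.0, 0.0, -179.5]
wrist_force: [-0.1, -0.2, 0.1]
opening: 0.0425
grasp_force: 0.0
[304 245  24  37 625] [316.5056 265.2736] [0.6181 0.2092 0.062 ]
```

View pics/w8.png

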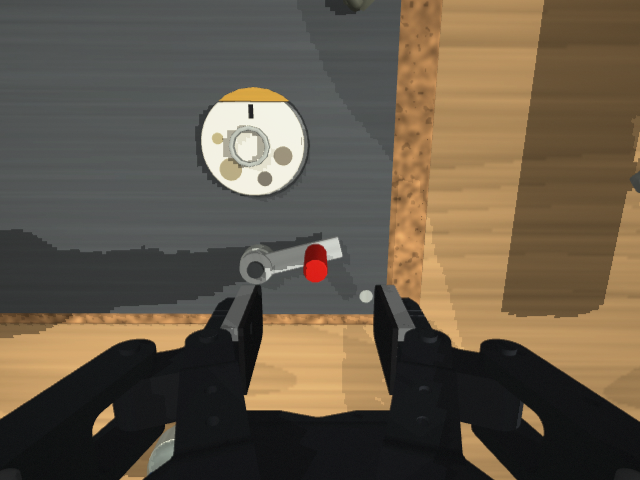

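The disc is home at (252,142), flat against the brass, with the ring at (249,146). The knob top is at (316,271), centred between the pads. Descending and pinching.

```bash
python3 -m handwheel '[{"tx":0.0005,"ty":0,"tz":0.015,"ax":0,"ay":0,"az":0,"jaw":0},{"tx":0,"ty":0,"tz":0.02,"ax":0,"ay":0,"az":0,"jaw":0},{"tx":0,"ty":0,"tz":0.016,"ax":0,"ay":0,"az":0,"jaw":0},{"tx":0,"ty":0,"tz":0.01,"ax":0,"ay":0,"az":0,"jaw":0},{"tx":0,"ty":0,"tz":0,"ax":0,"ay":0,"az":0,"jaw":-0.2},{"tx":0,"ty":0,"tz":0,"ax":0,"ay":0,"az":0,"jaw":-0.4},{"tx":0,"ty":0,"tz":0,"ax":0,"ay":0,"az":0,"jaw":-0.6},{"tx":0,"ty":0,"tz":0,"ax":0,"ay":0,"az":0,"jaw":-0.7},{"tx":0,"ty":0,"tz":0,"ax":0,"ay":0,"az":0,"jaw":-0.8},{"tx":0,"ty":0,"tz":0,"ax":0,"ay":0,"az":0,"jaw":-0.8}]' 20
python3 - <<'E'
from h import *
o=telemetry.get_obs();p=o['ee_pos'];print(p)
piv=np.array([.629,.1755]);v=p[:2]-piv
a0=np.arctan2(-v[0],v[1]);print('r',np.hypot(*v),'angle',a0)
A=R.from_euler('xyz',o['tcp_rot'],degrees=True)
q=p[:2]
for a in np.linspace(a0,1.571,13)[1:]:
    n=piv+.034*np.array([-np.sin(a),np.cos(a)]);print(round(a,3),A.inv().apply([*(n-q),0]).round(4)[:2]);q=n
E
```

```text
time: 18.05
ee_pos: [0.6222, 0.2082, 0.0386]
tcp_rot: [-179.9, 0.1, -179.5]
wrist_force: [2.0, -6.2, 2.8]
opening: 0.0113
grasp_force: 21.0
[0.62223294 0.20821716 0.03861824]
r 0.03340966502348483 angle 0.20395905823677662
0.318 [ 0.0039 -0.0004]
0.432 [ 0.0036 -0.0014]
0.546 [ 0.0034 -0.0018]
0.66 [ 0.0032 -0.0022]
0.774 [ 0.0029 -0.0025]
0.887 [ 0.0026 -0.0028]
1.001 [ 0.0023 -0.0031]
1.115 [ 0.0019 -0.0034]
1.229 [ 0.0015 -0.0036]
1.343 [ 0.0011 -0.0037]
1.457 [ 0.0007 -0.0038]
1.571 [ 0.0003 -0.0039]
```

Pinched: opening 11.3 mm at 21 N. Swinging along the arc.

```bash
python3 -m handwheel '[{"tx":0.0038,"ty":-0.0006,"tz":0,"ax":0,"ay":0,"az":0,"jaw":-0.8},{"tx":0.0037,"ty":-0.0014,"tz":0,"ax":0,"ay":0,"az":0,"jaw":-0.8},{"tx":0.0034,"ty":-0.0018,"tz":0,"ax":0,"ay":0,"az":0,"jaw":-0.8},{"tx":0.0032,"ty":-0.0022,"tz":0,"ax":0,"ay":0,"az":0,"jaw":-0.8},{"tx":0.0029,"ty":-0.0025,"tz":0,"ax":0,"ay":0,"az":0,"jaw":-0.8},{"tx":0.0026,"ty":-0.0028,"tz":0,"ax":0,"ay":0,"az":0,"jaw":-0.8},{"tx":0.0023,"ty":-0.0031,"tz":0,"ax":0,"ay":0,"az":0,"jaw":-0.8},{"tx":0.0019,"ty":-0.0034,"tz":0,"ax":0,"ay":0,"az":0,"jaw":-0.8},{"tx":0.0015,"ty":-0.0036,"tz":0,"ax":0,"ay":0,"az":0,"jaw":-0.8},{"tx":0,"ty":0,"tz":0,"ax":0,"ay":0,"az":0,"jaw":-0.8}]' 20
```

```text
time: 19.3
ee_pos: [0.5948, 0.1892, 0.0386]
tcp_rot: [179.8, -0.1, -179.4]
wrist_force: [-7.9, 7.7, 8.8]
opening: 0.0108
grasp_force: 21.7
```

```bash
python3 -m handwheel '[{"tx":-0.0005,"ty":-0.0035,"tz":0,"ax":0,"ay":0,"az":0,"jaw":-0.8},{"tx":0,"ty":-0.0035,"tz":0,"ax":0,"ay":0,"az":0,"jaw":-0.8},{"tx":0,"ty":-0.003,"tz":0,"ax":0,"ay":0,"az":0,"jaw":-0.8},{"tx":0,"ty":-0.003,"tz":0,"ax":0,"ay":0,"az":0,"jaw":-0.8},{"tx":0,"ty":-0.0015,"tz":0,"ax":0,"ay":0,"az":0,"jaw":-0.8},{"tx":0,"ty":0,"tz":0,"ax":0,"ay":0,"az":0,"jaw":-0.8},{"tx":0,"ty":0,"tz":0,"ax":0,"ay":0,"az":0,"jaw":-0.8},{"tx":0,"ty":0,"tz":0,"ax":0,"ay":0,"az":0,"jaw":-0.8},{"tx":0,"ty":0,"tz":0,"ax":0,"ay":0,"az":0,"jaw":-0.8},{"tx":0,"ty":0,"tz":0,"ax":0,"ay":0,"az":0,"jaw":-0.8}]' 20
```

```text
time: 20.55
ee_pos: [0.5944, 0.1746, 0.0384]
tcp_rot: [179.9, -0.3, -179.4]
wrist_force: [-13.1, 6.8, 11.3]
opening: 0.0111
grasp_force: 22.1
```

Checking for the stop: push 2 mm more and relieve the sideways force.

```bash
python3 -m handwheel '[{"tx":0.0005,"ty":-0.001,"tz":0,"ax":0,"ay":0,"az":0,"jaw":-0.8},{"tx":0.0005,"ty":-0.001,"tz":0,"ax":0,"ay":0,"az":0,"jaw":-0.8},{"tx":0,"ty":-0.0005,"tz":0,"ax":0,"ay":0,"az":0,"jaw":-0.8},{"tx":0,"ty":0,"tz":0,"ax":0,"ay":0,"az":0,"jaw":-0.8},{"tx":0,"ty":0,"tz":0,"ax":0,"ay":0,"az":0,"jaw":-0.8},{"tx":0,"ty":0,"tz":0,"ax":0,"ay":0,"az":0,"jaw":-0.8},{"tx":0,"ty":0,"tz":0,"ax":0,"ay":0,"az":0,"jaw":-0.8},{"tx":0,"ty":0,"tz":0,"ax":0,"ay":0,"az":0,"jaw":-0.8},{"tx":0,"ty":0,"tz":0,"ax":0,"ay":0,"az":0,"jaw":-0.8},{"tx":0,"ty":0,"tz":0,"ax":0,"ay":0,"az":0,"jaw":-0.8}]' 20
```

```text
time: 21.8
ee_pos: [0.5943, 0.1743, 0.0384]
tcp_rot: [179.7, -0.2, -179.3]
wrist_force: [-7.3, 17.1, 6.6]
opening: 0.0111
grasp_force: 22.1
```

The stop is reached: 2.5 mm commanded gave 0.3 mm of motion and 17 N. Relieving, opening and rising.

```bash
python3 -m handwheel '[{"tx":0.0005,"ty":0.0012,"tz":0,"ax":0,"ay":0,"az":0,"jaw":-0.8},{"tx":0.0003,"ty":0.0008,"tz":0,"ax":0,"ay":0,"az":0,"jaw":-0.75},{"tx":0,"ty":0,"tz":0,"ax":0,"ay":0,"az":0,"jaw":-0.65},{"tx":0,"ty":0,"tz":0,"ax":0,"ay":0,"az":0,"jaw":-0.5},{"tx":0,"ty":0,"tz":0,"ax":0,"ay":0,"az":0,"jaw":-0.3},{"tx":0,"ty":0,"tz":0,"ax":0,"ay":0,"az":0,"jaw":-0.1},{"tx":0,"ty":0,"tz":-0.01,"ax":0,"ay":0,"az":0,"jaw":0},{"tx":0,"ty":0,"tz":-0.02,"ax":0,"ay":0,"az":0,"jaw":0},{"tx":0,"ty":0,"tz":-0.03,"ax":0,"ay":0,"az":0,"jaw":0},{"tx":0,"ty":0,"tz":-0.03,"ax":0,"ay":0,"az":0,"jaw":0}]' 20
python3 - <<'E'
from h import *
im,K,E=snap('wrist');np.savez('w9',im=im,K=K,E=E);save('w9.png',im)
E
```

```text
time: 23.05
ee_pos: [0.5955, 0.1729, 0.1305]
tcp_rot: [180.0, 0.1, -179.5]
wrist_force: [-0.1, 0.0, 0.6]
opening: 0.0426
grasp_force: 0.0
```

View pics/w9.png

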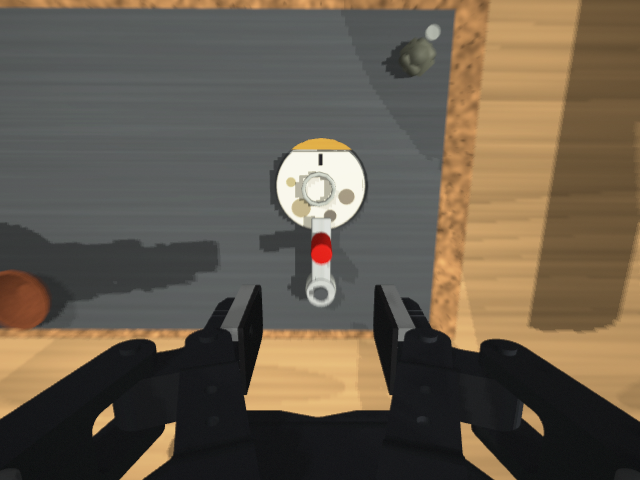

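The disc is home at (321,185) with the ring at (318,188). The clamp arm runs straight from its pivot (320,291) to its tip (321,220), over the rim. Nugget (415,58) and dish (20,300) are undisturbed, and the gripper is clear. Handing in.

```bash
python3 -c "
from workcell import workorder;print(workorder.job_done())"
```

```text
the job is handed in; nothing more can be done
None
```

The job is handed in: the disc is home in the pocket with the ring still on its middle, and the clamp is swung to its stop and released, at about 23 s of the 58 s allowed.

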